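# Move the glaze test cups from their jars to the kiln shelf in the same order

## Task

Four dipped test cups stand on the lids of their own glaze jars in the jar rack. Set them out on the kiln shelf, one upright in the middle of each round kiln cookie, in the same left-to-right order as the jars stand (seen from the robot), because after firing only the place in the row tells which glaze is which. Do not tip a cup over or knock two cups together, and leave the brush pot where it stands.

Things in the scene. Friction and masses are not known exactly. Their poses are not given: they have to be found in the camera images.
- cup_rust: Loose open ceramic test cup, rust red-brown glaze, bare pinkish foot: 45 mm outer diameter (straight sides from 12 mm up), wall 4 mm, 54 mm high, foot 33 mm across, about 85 g. Origin at the centre of its underside, z up its axis; yaw means nothing. Starts upright on the rust red-brown jar's lid, within 5 mm of central.
- cup_blue: Loose open ceramic test cup, cobalt blue glaze, bare pinkish foot: 45 mm outer diameter (straight sides from 12 mm up), wall 4 mm, 54 mm high, foot 33 mm across, about 85 g. Origin at the centre of its underside, z up its axis; yaw means nothing. Starts upright on the cobalt blue jar's lid, within 5 mm of central.
- cup_green: Loose open ceramic test cup, leaf green glaze, bare pinkish foot: 45 mm outer diameter (straight sides from 12 mm up), wall 4 mm, 54 mm high, foot 33 mm across, about 85 g. Origin at the centre of its underside, z up its axis; yaw means nothing. Starts upright on the leaf green jar's lid, within 5 mm of central.
- cup_ochre: Loose open ceramic test cup, ochre yellow glaze, bare pinkish foot: 45 mm outer diameter (straight sides from 12 mm up), wall 4 mm, 54 mm high, foot 33 mm across, about 85 g. Origin at the centre of its underside, z up its axis; yaw means nothing. Starts upright on the ochre yellow jar's lid, within 5 mm of central.
- jar_rust: Fixed white glaze jar with rust red-brown band, flat 64 mm white lid, rust red-brown rim and dot. Origin: underside centre, 16 mm above bench; lid top 75 mm above the origin. The 4 jars, order varying, stand in a row, pitch 75 mm, in a low fixed wooden rack (88 x 316 mm, ends 66 mm high, below the lids). y axis: along the row, to the left seen from the robot; x: across it, away from the robot.
- jar_blue: Fixed white glaze jar with cobalt blue band, flat 64 mm white lid, cobalt blue rim and dot. Origin: underside centre, 16 mm above bench; lid top 75 mm above the origin. The 4 jars, order varying, stand in a row, pitch 75 mm, in a low fixed wooden rack (88 x 316 mm, ends 66 mm high, below the lids). y axis: along the row, to the left seen from the robot; x: across it, away from the robot.
- jar_green: Fixed white glaze jar with leaf green band, flat 64 mm white lid, leaf green rim and dot. Origin: underside centre, 16 mm above bench; lid top 75 mm above the origin. The 4 jars, order varying, stand in a row, pitch 75 mm, in a low fixed wooden rack (88 x 316 mm, ends 66 mm high, below the lids). y axis: along the row, to the left seen from the robot; x: across it, away from the robot.
- jar_ochre: Fixed white glaze jar with ochre yellow band, flat 64 mm white lid, ochre yellow rim and dot. Origin: underside centre, 16 mm above bench; lid top 75 mm above the origin. The 4 jars, order varying, stand in a row, pitch 75 mm, in a low fixed wooden rack (88 x 316 mm, ends 66 mm high, below the lids). y axis: along the row, to the left seen from the robot; x: across it, away from the robot.
- kiln_shelf: Fixed pale kiln shelf 150 (x) by 306 mm (y), top 40 mm above bench. On it, fixed, 4 dark brown round kiln cookies 64 mm wide, 8 mm thick, centred at x 0, y +112.5, +37.5, -37.5, -112.5 mm, tops 48 mm above the origin. Origin: centre of footprint at bench height; y to the left seen from the robot, x away from it. Stands left or right of the jar rack, turned up to 17 degrees.
- brush_pot: Bystander: white pot of brushes, 72 mm across, pot 85 mm high, brushes up to 175 mm, loose, 0.4 kg, beyond the two rows. Origin at the centre of its underside, z up.

How it is judged:
At the end, for the whole second after the job is handed in: Every cup is let go, at rest and upright (within 6 degrees) on a cookie, foot within 4 mm of the cookie's top, centre within 11 mm of the cookie's along and across the shelf; left to right the cups follow the order of their same-coloured jars (((y of each of jar_blue, jar_green, jar_ochre in the frame of jar_rust below 0 m and y of cup_rust in the frame of kiln_shelf between 0.1015 and 0.1235 m) or (y of jar_blue in the frame of jar_rust above 0 m and y of each of jar_green, jar_ochre in the frame of jar_rust below 0 m and y of cup_rust in the frame of kiln_shelf between 0.0265 and 0.0485 m) or (y of each of jar_blue, jar_ochre in the frame of jar_rust below 0 m and y of jar_green in the frame of jar_rust above 0 m and y of cup_rust in the frame of kiln_shelf between 0.0265 and 0.0485 m) or (y of each of jar_blue, jar_green in the frame of jar_rust below 0 m and y of jar_ochre in the frame of jar_rust above 0 m and y of cup_rust in the frame of kiln_shelf between 0.0265 and 0.0485 m) or (y of each of jar_blue, jar_green in the frame of jar_rust above 0 m and y of jar_ochre in the frame of jar_rust below 0 m and y of cup_rust in the frame of kiln_shelf between -0.0485 and -0.0265 m) or (y of each of jar_blue, jar_ochre in the frame of jar_rust above 0 m and y of jar_green in the frame of jar_rust below 0 m and y of cup_rust in the frame of kiln_shelf between -0.0485 and -0.0265 m) or (y of jar_blue in the frame of jar_rust below 0 m and y of each of jar_green, jar_ochre in the frame of jar_rust above 0 m and y of cup_rust in the frame of kiln_shelf between -0.0485 and -0.0265 m) or (y of each of jar_blue, jar_green, jar_ochre in the frame of jar_rust above 0 m and y of cup_rust in the frame of kiln_shelf between -0.1235 and -0.1015 m)) and x of cup_rust in the frame of kiln_shelf between -0.011 and 0.011 m and z of cup_rust in the frame of kiln_shelf between 0.044 and 0.052 m and angle between each of cup_rust, cup_blue, cup_green, cup_ochre's own z axis and vertical below 0.1 rad and linear speed of each of cup_rust, cup_blue, cup_green, cup_ochre below 0.02 m/s and angular speed of each of cup_rust, cup_blue, cup_green, cup_ochre below 0.2 rad/s and ((y of each of jar_rust, jar_green, jar_ochre in the frame of jar_blue below 0 m and y of cup_blue in the frame of kiln_shelf between 0.1015 and 0.1235 m) or (y of jar_rust in the frame of jar_blue above 0 m and y of each of jar_green, jar_ochre in the frame of jar_blue below 0 m and y of cup_blue in the frame of kiln_shelf between 0.0265 and 0.0485 m) or (y of each of jar_rust, jar_ochre in the frame of jar_blue below 0 m and y of jar_green in the frame of jar_blue above 0 m and y of cup_blue in the frame of kiln_shelf between 0.0265 and 0.0485 m) or (y of each of jar_rust, jar_green in the frame of jar_blue below 0 m and y of jar_ochre in the frame of jar_blue above 0 m and y of cup_blue in the frame of kiln_shelf between 0.0265 and 0.0485 m) or (y of each of jar_rust, jar_green in the frame of jar_blue above 0 m and y of jar_ochre in the frame of jar_blue below 0 m and y of cup_blue in the frame of kiln_shelf between -0.0485 and -0.0265 m) or (y of each of jar_rust, jar_ochre in the frame of jar_blue above 0 m and y of jar_green in the frame of jar_blue below 0 m and y of cup_blue in the frame of kiln_shelf between -0.0485 and -0.0265 m) or (y of jar_rust in the frame of jar_blue below 0 m and y of each of jar_green, jar_ochre in the frame of jar_blue above 0 m and y of cup_blue in the frame of kiln_shelf between -0.0485 and -0.0265 m) or (y of each of jar_rust, jar_green, jar_ochre in the frame of jar_blue above 0 m and y of cup_blue in the frame of kiln_shelf between -0.1235 and -0.1015 m)) and x of cup_blue in the frame of kiln_shelf between -0.011 and 0.011 m and z of cup_blue in the frame of kiln_shelf between 0.044 and 0.052 m and ((y of each of jar_rust, jar_blue, jar_ochre in the frame of jar_green below 0 m and y of cup_green in the frame of kiln_shelf between 0.1015 and 0.1235 m) or (y of jar_rust in the frame of jar_green above 0 m and y of each of jar_blue, jar_ochre in the frame of jar_green below 0 m and y of cup_green in the frame of kiln_shelf between 0.0265 and 0.0485 m) or (y of each of jar_rust, jar_ochre in the frame of jar_green below 0 m and y of jar_blue in the frame of jar_green above 0 m and y of cup_green in the frame of kiln_shelf between 0.0265 and 0.0485 m) or (y of each of jar_rust, jar_blue in the frame of jar_green below 0 m and y of jar_ochre in the frame of jar_green above 0 m and y of cup_green in the frame of kiln_shelf between 0.0265 and 0.0485 m) or (y of each of jar_rust, jar_blue in the frame of jar_green above 0 m and y of jar_ochre in the frame of jar_green below 0 m and y of cup_green in the frame of kiln_shelf between -0.0485 and -0.0265 m) or (y of each of jar_rust, jar_ochre in the frame of jar_green above 0 m and y of jar_blue in the frame of jar_green below 0 m and y of cup_green in the frame of kiln_shelf between -0.0485 and -0.0265 m) or (y of jar_rust in the frame of jar_green below 0 m and y of each of jar_blue, jar_ochre in the frame of jar_green above 0 m and y of cup_green in the frame of kiln_shelf between -0.0485 and -0.0265 m) or (y of each of jar_rust, jar_blue, jar_ochre in the frame of jar_green above 0 m and y of cup_green in the frame of kiln_shelf between -0.1235 and -0.1015 m)) and x of cup_green in the frame of kiln_shelf between -0.011 and 0.011 m and z of cup_green in the frame of kiln_shelf between 0.044 and 0.052 m and ((y of each of jar_rust, jar_blue, jar_green in the frame of jar_ochre below 0 m and y of cup_ochre in the frame of kiln_shelf between 0.1015 and 0.1235 m) or (y of jar_rust in the frame of jar_ochre above 0 m and y of each of jar_blue, jar_green in the frame of jar_ochre below 0 m and y of cup_ochre in the frame of kiln_shelf between 0.0265 and 0.0485 m) or (y of each of jar_rust, jar_green in the frame of jar_ochre below 0 m and y of jar_blue in the frame of jar_ochre above 0 m and y of cup_ochre in the frame of kiln_shelf between 0.0265 and 0.0485 m) or (y of each of jar_rust, jar_blue in the frame of jar_ochre below 0 m and y of jar_green in the frame of jar_ochre above 0 m and y of cup_ochre in the frame of kiln_shelf between 0.0265 and 0.0485 m) or (y of each of jar_rust, jar_blue in the frame of jar_ochre above 0 m and y of jar_green in the frame of jar_ochre below 0 m and y of cup_ochre in the frame of kiln_shelf between -0.0485 and -0.0265 m) or (y of each of jar_rust, jar_green in the frame of jar_ochre above 0 m and y of jar_blue in the frame of jar_ochre below 0 m and y of cup_ochre in the frame of kiln_shelf between -0.0485 and -0.0265 m) or (y of jar_rust in the frame of jar_ochre below 0 m and y of each of jar_blue, jar_green in the frame of jar_ochre above 0 m and y of cup_ochre in the frame of kiln_shelf between -0.0485 and -0.0265 m) or (y of each of jar_rust, jar_blue, jar_green in the frame of jar_ochre above 0 m and y of cup_ochre in the frame of kiln_shelf between -0.1235 and -0.1015 m)) and x of cup_ochre in the frame of kiln_shelf between -0.011 and 0.011 m and z of cup_ochre in the frame of kiln_shelf between 0.044 and 0.052 m); the robot touches nothing.
It fails at once if a test cup is tipped over (more than 45 degrees) (angle between any of cup_rust, cup_blue, cup_green, cup_ochre's own z axis and vertical above 0.79 rad).
It fails at once if two test cups knock together (more than 3 N) (contact force between cup_rust and cup_blue above 3 N or contact force between any of cup_rust, cup_blue and cup_green above 3 N or contact force between any of cup_rust, cup_blue, cup_green and cup_ochre above 3 N).
It fails at once if the brush pot is pushed more than 30 mm from its place (distance of brush_pot from where it was at the start of the episode above 0.03 m).
It also fails if it takes over 106 s, if anything falls off the work surface, if the arm or the gripper's body presses on something with over 40 N, if the wrist force passes 120 N, or if a joint passes its speed limit or range.

## Robot

A 7-joint arm with a two-finger parallel gripper is mounted at the origin on the work surface. World frame = base frame: x ahead of the robot, y to its left, z up, the work surface at z = 0. Lengths are in m, angles in rad, forces in N, time in s.
With the tool pointing down it reaches from about 0.4 to 0.85 m from the base axis. Payload 6.9 kg.
Tool frame: the origin (TCP) lies midway between the tips of the shut fingers; the grasp point (between the pads) lies 19 mm behind it; z points along the fingers, y is the line along which they close (so a half turn about z gives the same grasp; the last joint's range is limited). The gripper opens to 85 mm and grips with 20 to 120 N. Pads are 22 mm wide; open, the fingers measure 114 mm over their backs; the gripper's body (76 mm by 85 mm) begins 54 mm behind the grasp point. The pads swing forward as they close: fully open they stand 13 mm farther back than shut.
Start: joints at [-1.119, 0.507, -0.238, 1.5, 0.126, 1.149, -0.155], TCP at [0.212, 0.588, 0.231] pointing down, gripper open.
Joint ranges: [-3.08, 3.08], [-0.24, 2.05], [-1.43, 1.35], [0, 2.5], [-1.52, 4.66], [0.17, 1.96], [-2.89, 2.89]. Speed limits (rad/s): [2.39, 2.39, 3.14, 3.14, 3.14, 3.14, 3.14].

## Interface

Orientations are given as a unit quaternion [x, y, z, w].
In Python, from station import robot gives the robot as it stands. The module is installed in compiled form; this text tells all that it offers. Calls block until the motion is done:
- robot.move_pose(position, orientation): joint-space move of the TCP to a pose.
- robot.move_l(position, rate=0.15, orientation=None): straight line of the TCP; orientation=None keeps the orientation; rate is the mean speed in m/s.
- robot.set_joints(angles): joint-space move.
- robot.set_gripper(opening, effort=None): finger opening in m; effort is the grip in N (None keeps the last); returns when the fingers have stopped.
- robot.dwell(seconds).
- robot.solve_ik(position, orientation): joint angles nearest the present ones, or None.
- robot.state(): the state.
- robot.camera(name): name is "scene" or "top"; returns a dict with "image" (384x512x3 uint8, blue, green, red), "mtx" (3x3 intrinsics, pixels), "k1" (the pictures are not rectified: a ray, as slopes to the right and down, at radius r is drawn at 1 + k1 r^2 times it, then the intrinsics apply), "pose" (4x4, takes a point from camera to world coordinates). Camera axes: x right, y up, looking along -z (the intrinsics and any distortion apply to the point x, -y, -z); pixel columns grow to the right and rows downward; lengths in m; the calibration is good to about 2 mm. A picture is of the moment at which its call begins. There is no depth.
A pose or a line that the arm cannot do raises robot.IKError and nothing moves.
- robot.sign_off(): hands the job in; it is judged then, once.
Trained networks look in a picture, given as the dict that the camera call returned (one of the last four; its "shot" number tells which), for a name from the list of things; names that differ only in an ending like _2 or _b are one class to them, and where a whole thing is asked for, a point or a joint stands for the part that bears it (a point fixed in the world has none). Each returns a list of dicts, best first, with "confidence" (0 to 1); they miss things now and then, are a little off and sometimes report something else, mostly with a low value. They report only what shows in the picture. A call takes as long as a camera call.
- robot.spot_in(picture, thing): "at" ([x, y, z] in m, in world coordinates, good to about 4 mm: the middle of the surface that is visible of it).
- robot.cut_out(picture, thing): "mask" (384x512 bool, what is visible of it).
- robot.mark_of(picture, thing): "at" ([x, y, z] in m, in world coordinates, good to about 4 mm: a listed point, or the origin of a listed thing).
The state is a dict: "time_s": time; "qpos": joint angles; "joint_vel": joint speeds; "joint_torque": joint torques, N m; "tool_pos": TCP position; "orientation": TCP orientation; "force": force on the tool from outside, world axes, zero at the start; "wrist_torque": the same for the moment, N m; "opening": finger opening in m; "finger_force": force on a finger pad.
Only numpy, scipy, OpenCV 4.12 (cv2) and the standard library are available. Lean on these libraries where they do the work, as an engineer would, in place of code of your own. Each camera call takes 0.05 s, during which the arm holds its last target. There are 200 camera calls.

## Working session

There is one attempt and no reset: what is moved stays moved. The work goes in short steps, each a Python script; the robot and the scene stay as the last script left them, time stands still between calls to the robot, and variables do not carry over. Pictures are saved under pics/ and viewed, at most 14 in all, crops included, and the job is handed in when it is done.

```bash
mkdir -p pics
python3 - <<'E'
from station import robot
import cv2, numpy as np
for n in ["scene","top"]:
    p=robot.camera(n); cv2.imwrite(f"pics/{n}0.png",p["image"]); print(n,p["mtx"].tolist(),p["k1"],np.round(p["pose"],3).tolist())
    for c in ["rust","blue","green","ochre"]:
        for t in ["cup_","jar_"]:
            r=robot.mark_of(p,t+c)[:2]; print(t+c,[(np.round(d["at"],4).tolist(),round(d["confidence"],2)) for d in r])
    for t in ["kiln_shelf","brush_pot"]:
        r=robot.mark_of(p,t)[:2]; print(t,[(np.round(d["at"],4).tolist(),round(d["confidence"],2)) for d in r])
s=robot.state();print(s["time_s"],s["orientation"],s["tool_pos"])
E
```

```text
scene [[405.73906389168917, 0.0, 262.0548417101261], [0.0, 405.73906389168917, 194.43955035806576], [0.0, 0.0, 1.0]] -0.0556770282468636 [[-0.136, -0.86, 0.492, 1.142], [0.991, -0.112, 0.078, 0.085], [-0.012, 0.498, 0.867, 0.97], [0.0, 0.0, 0.0, 1.0]]
cup_rust [([0.5443, 0.3135, 0.0911], 0.92)]
jar_rust [([0.55, 0.3164, 0.016], 0.62)]
cup_blue [([0.5647, 0.093, 0.0897], 0.68)]
jar_blue [([0.563, 0.0893, 0.0181], 0.67)]
cup_green [([0.5487, 0.2438, 0.0948], 0.78)]
jar_green [([0.5471, 0.2432, 0.013], 0.97)]
cup_ochre [([0.5585, 0.1694, 0.0894], 0.76)]
jar_ochre [([0.555, 0.1653, 0.0153], 0.82)]
kiln_shelf [([0.5581, -0.2109, 0.0014], 0.76)]
brush_pot [([0.7585, -0.0105, -0.0033], 0.74)]
top [[393.56839110701503, 0.0, 261.5462604774613], [0.0, 393.56839110701503, 191.04843033080638], [0.0, 0.0, 1.0]] -0.10475244988097009 [[-0.012, 0.992, -0.129, 0.522], [-1.0, -0.015, -0.022, -0.006], [-0.024, 0.129, 0.991, 1.136], [0.0, 0.0, 0.0, 1.0]]
cup_rust [([0.5411, 0.3114, 0.091], 0.6), ([0.547, 0.3125, 0.0167], 0.27)]
jar_rust [([0.5443, 0.3117, 0.0186], 0.74), ([0.56, 0.0969, 0.0934], 0.69)]
cup_blue [([0.5598, 0.0961, 0.0911], 0.54)]
jar_blue [([0.5659, 0.0925, 0.0156], 0.6), ([0.7625, -0.0133, -0.0039], 0.56)]
cup_green [([0.548, 0.2474, 0.0901], 0.73)]
jar_green [([0.5628, 0.0934, 0.0147], 0.73), ([0.5525, 0.2407, 0.0171], 0.6)]
cup_ochre [([0.5552, 0.1689, 0.0888], 0.77)]
jar_ochre [([0.5552, 0.1694, 0.0149], 0.66)]
kiln_shelf [([0.5585, -0.2052, -0.0013], 0.57), ([0.5615, 0.0932, 0.0151], 0.16)]
brush_pot [([0.5578, 0.0957, 0.0913], 0.68), ([0.5457, 0.3121, 0.0201], 0.59)]
1.1 [ 1.72530604e-01  9.85004158e-01  1.73049999e-05 -6.80251354e-07] [0.21243847 0.58778369 0.23131036]
```

View pics/scene0.png

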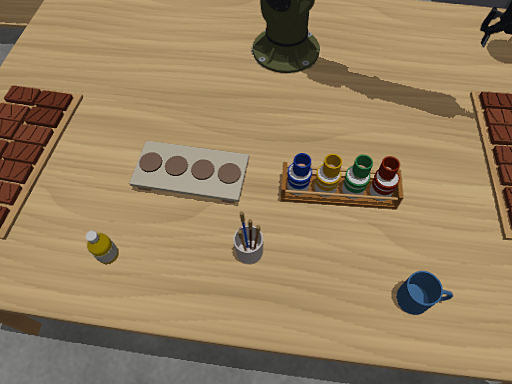

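View pics/top0.png

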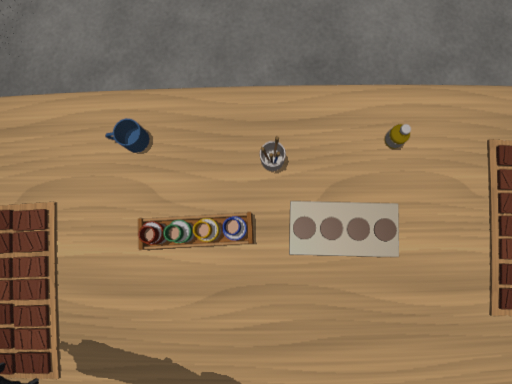

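The scene view shows cookies at about (151–229, 162–173) and cups at (302,165) blue, (332,168) ochre, (362,170) green and (390,172) rust. The top view agrees. From the robot, left to right, both jars and cups run rust, green, ochre, blue. Next I measure both from the two views.

```bash
cat > h.py <<'E'
from station import robot
import cv2, numpy as np
from scipy.optimize import least_squares
COL=["rust","green","ochre","blue"]
def proj(p,X):
    T=np.linalg.inv(p["pose"]); c=np.c_[X,np.ones(len(X))]@T.T
    s=np.c_[c[:,0],-c[:,1]]/-c[:,2:3]; s=s*(1+p["k1"]*(s**2).sum(1,keepdims=True))
    return s*[p["mtx"][0,0],p["mtx"][1,1]]+p["mtx"][:2,2]
A=np.linspace(0,2*np.pi,48,endpoint=False)
def hull(p,o,prof):
    X=np.vstack([np.c_[o[0]+r*np.cos(A),o[1]+r*np.sin(A),np.full(48,o[2]+z)] for r,z in prof])
    return cv2.convexHull(proj(p,X).astype(np.float32))
def cen(h):
    m=cv2.moments(h); return np.array([m["m10"],m["m01"]])/m["m00"]
CUP=[(.0165,0),(.0225,.012),(.0225,.054)]; DISC=[(.032,-.008),(.032,0)]
def fit(obs,prof,x0):
    f=lambda o:np.concatenate([cen(hull(p,o,prof))-c for p,c in obs])
    r=least_squares(f,x0,diff_step=1e-3,x_scale=.01); return r.x,np.round(r.fun,2)
def shape(m,ref):   # largest blob's hull centroid
    cs,_=cv2.findContours(m.astype(np.uint8),cv2.RETR_EXTERNAL,cv2.CHAIN_APPROX_NONE)
    b=max(cs,key=cv2.contourArea); return cv2.moments(b)["m00"],cen(cv2.convexHull(b))
def cup(ps,c,x0):
    obs=[]
    for p in ps:
        best=None
        for d in robot.cut_out(p,"cup_"+c):
            m=d["mask"]; H=np.zeros(m.shape,np.uint8); cv2.fillConvexPoly(H,np.round(hull(p,x0,CUP)).astype(int),1)
            iou=(m&(H>0)).sum()/(m|(H>0)).sum()
            if best is None or iou>best[0]: best=(iou,m)
        if best and best[0]>.4: obs.append((p,shape(best[1],None)[1])); print(c,"iou",round(best[0],2))
    return fit(obs,CUP,x0) if len(obs)==2 else (None,len(obs))
E
python3 - <<'E'
from h import *
ps=[robot.camera(n) for n in ("scene","top")]
x0={"rust":(.543,.3125,.091),"green":(.5483,.2455,.091),"ochre":(.557,.169,.091),"blue":(.562,.0945,.091)}
for c in COL: r,e=cup(ps,c,x0[c]); print(c,r,e)
# cookies
cs=[]
for p in ps:
    g=p["image"].max(2); y=np.array([[.558,-.21,.045]]); u=proj(p,y)[0].astype(int)
    m=((g<140)).astype(np.uint8)
    n,l,st,ce=cv2.connectedComponentsWithStats(m)
    k=[(i,*ce[i],st[i,4]) for i in range(n) if abs(ce[i][0]-u[0])<70 and abs(ce[i][1]-u[1])<35 and 150<st[i,4]<800]
    print(np.round(k,1).tolist())
    cs.append(sorted([q[1:3] for q in k],key=lambda q:q[0]))
cs[0]=cs[0][::-1]
o=[]
for a,b in zip(*cs):
    r,e=fit([(ps[0],np.array(a)),(ps[1],np.array(b))],DISC,(.558,-.2,.048)); o.append(r); print("cookie",r,e)
o=np.array(o); print(np.linalg.norm(np.diff(o,axis=0),axis=1), np.degrees(np.arctan2(*(o[0]-o[-1])[:2])))
E
```

```text
rust iou 0.89
rust iou 0.79
rust [0.54625248 0.31299742 0.09152578] [ 0.2  -0.02  0.21 -0.01]
green iou 0.88
green None 1
ochre iou 0.89
ochre iou 0.82
ochre [0.55809898 0.17005316 0.09311684] [ 0.48 -0.03  0.49 -0.05]
blue iou 0.82
blue iou 0.82
blue [0.56473433 0.09576693 0.09081816] [ 0.12 -0.    0.12 -0.01]
[[10.0, 150.2, 161.9, 369.0], [13.0, 176.0, 165.5, 377.0], [14.0, 189.5, 193.4, 759.0], [15.0, 202.4, 169.4, 381.0], [16.0, 228.9, 173.1, 386.0]]
[[23.0, 304.0, 227.5, 414.0], [24.0, 331.0, 228.1, 419.0], [26.0, 358.0, 228.7, 430.0], [27.0, 384.7, 229.3, 430.0]]
cookie [ 0.56145312 -0.09748785  0.04697372] [ 0.05  0.    0.05 -0.01]
cookie [ 0.55858698 -0.1721976   0.04669666] [-0. -0. -0.  0.]
cookie [ 0.55542032 -0.25833698 -0.1077628 ] [-7.14 -0.3  -7.13  1.68]
cookie [ 0.54503475 -0.29152569  0.02699295] [-12.87  -0.73 -12.53   3.19]
[0.07476522 0.17688343 0.13917063] 4.83652125941722
```

```bash
cat >> h.py <<'E'
from scipy.spatial.transform import Rotation as R
import json
def q(th): return R.from_matrix(np.array([[-np.sin(th),np.cos(th),0],[np.cos(th),np.sin(th),0],[0,0,-1]]).T).as_quat()
def cookies(ps):
    cs=[]
    for p in ps:
        u=proj(p,np.array([[.558,-.21,.045]]))[0]
        n,l,st,ce=cv2.connectedComponentsWithStats((p["image"].max(2)<140).astype(np.uint8))
        cs.append(sorted([ce[i] for i in range(n) if abs(ce[i][0]-u[0])<70 and abs(ce[i][1]-u[1])<35 and 150<st[i,4]<600],key=lambda c:c[0]))
    cs[0]=cs[0][::-1]
    return [fit([(ps[0],a),(ps[1],b)],DISC,(.558,-.2,.048)) for a,b in zip(*cs)]
E
python3 - <<'E'
from h import *
ps=[robot.camera(n) for n in ("scene","top")]
o=cookies(ps)
for r,e in o: print("cookie",r,e)
o=np.array([r for r,_ in o]); print(np.linalg.norm(np.diff(o,axis=0),axis=1), o.mean(0))
x0=(.5485,.2455,.091)
for i,p in enumerate(ps):
  for d in robot.cut_out(p,"cup_green"): print(i,d["confidence"],d["mask"].sum(),np.argwhere(d["mask"]).mean(0)[::-1],cen(hull(p,x0,CUP)))
print(cup(ps,"green",x0))
json.dump(o.tolist(),open("cookies.json","w"))
for th in (.085,.085+np.pi,-.04,-.04+np.pi):
  for P in ([.546,.313,.11],[.546,.313,.22],[.565,.096,.22],[.561,-.097,.2],[.55,-.32,.065]):
    s=robot.solve_ik(P,q(th)); print(th,P,None if s is None else np.round(s,2))
E
```

```text
cookie [ 0.56151551 -0.09748838  0.04706977] [ 0.04  0.    0.04 -0.01]
cookie [ 0.55861747 -0.17222187  0.04673988] [-0.01 -0.   -0.01  0.  ]
cookie [ 0.55563915 -0.24706378  0.04723477] [ 0.06  0.    0.06 -0.01]
cookie [ 0.55280529 -0.32215764  0.04705691] [ 0.05  0.    0.05 -0.01]
[0.07479039 0.07490278 0.07514753] [ 0.55714436 -0.20973292  0.04702533]
0 0.72 371 [361.86792453 166.03773585] [362.03667692 165.95660361]
1 0.58 286 [173.32867133 232.48251748] [173.47632001 232.84168158]
green iou 0.86
green iou 0.85
(array([0.54938973, 0.24519794, 0.09210541]), array([ 0.09, -0.01,  0.1 , -0.01]))
0.085 [0.546, 0.313, 0.11] [-0.6   0.62  0.06  1.65 -0.05  0.87 -0.43]
0.085 [0.546, 0.313, 0.22] [-0.61  0.52  0.08  1.51 -0.04  1.12 -0.43]
0.085 [0.565, 0.096, 0.22] [-0.37  0.44  0.24  1.66 -0.12  1.05 -0.01]
0.085 [0.561, -0.097, 0.2] [-0.09  0.46  0.34  1.7  -0.18  1.01  0.39]
0.085 [0.55, -0.32, 0.065] [ 0.15  0.76  0.59  1.67 -0.52  0.87  1.04]
3.226592653589793 [0.546, 0.313, 0.11] [-0.16  0.7  -0.68  1.64  0.5   0.99  2.21]
3.226592653589793 [0.546, 0.313, 0.22] [-0.16  0.58 -0.69 
[... 343 characters left out ...]
]
-0.04 [0.546, 0.313, 0.22] [-0.63  0.52  0.11  1.51 -0.06  1.12 -0.54]
-0.04 [0.565, 0.096, 0.22] [-0.39  0.44  0.26  1.66 -0.13  1.05 -0.12]
-0.04 [0.561, -0.097, 0.2] [-0.11  0.46  0.36  1.7  -0.19  1.01  0.28]
-0.04 [0.55, -0.32, 0.065] [ 0.12  0.78  0.66  1.67 -0.59  0.9   0.97]
3.101592653589793 [0.546, 0.313, 0.11] [-0.18  0.69 -0.65  1.64  0.48  0.98  2.11]
3.101592653589793 [0.546, 0.313, 0.22] [-0.18  0.58 -0.65  1.5   0.37  1.19  2.21]
3.101592653589793 [0.565, 0.096, 0.22] [ 0.14  0.47 -0.54  1.66  0.27  1.09  2.62]
3.101592653589793 [0.561, -0.097, 0.2] [-0.51  0.7   1.15  1.71 -0.68  1.2  -2.36]
3.101592653589793 [0.55, -0.32, 0.065] [-0.07  0.99  1.15  1.68 -0.98  1.16 -1.83]
```

Cookie pitch comes out at 75 mm with tops at about 47 mm. Cup bases measure about 91–93 mm. Both match the text, so I move the first cup.

```bash
cat >> h.py <<'E'
CUPS={"rust":(.5463,.313),"green":(.5494,.2452),"ochre":(.5581,.1701),"blue":(.5647,.0958)}
ZC,ZK,G,ZT=.0915,.0475,.020,.215
def log(t): s=robot.state(); print(t,"t%.1f"%s["time_s"],np.round(s["tool_pos"],4),"open %.4f"%s["opening"],"ff",np.round(s["finger_force"],1),"F",np.round(s["force"],1))
def pick_place(c,slot,xy=None):
    x,y=xy or CUPS[c]; kx,ky,_=json.load(open("cookies.json"))[slot]; qp,qk=q(.085),q(-.039)
    robot.set_gripper(.085,30)
    robot.move_pose([x,y,ZT],qp); robot.move_l([x,y,ZC+G],.12)
    log("at"); robot.set_gripper(.03,30); log("grip")
    s=robot.state()
    if not .035<s["opening"]<.055: robot.set_gripper(.085); return False
    robot.move_l([x,y,ZT],.15); log("up")
    robot.move_l([kx,ky,ZT],.3,qk)
    robot.move_l([kx,ky,ZK+G+.004],.12); f0=robot.state()["force"][2]
    for k in range(6):
        robot.move_l([kx,ky,ZK+G+.003-.001*k],.02)
        if robot.state()["force"][2]-f0>2: break
    log("down f0 %.1f k%d"%(f0,k)); robot.set_gripper(.085); robot.dwell(.2)
    robot.move_l([kx,ky,ZT],.15); log("done")
    return True
E
python3 - <<'E'
from h import *
print(pick_place("blue",3))
o=json.load(open("cookies.json"))
ps=[robot.camera(n) for n in ("scene","top")]
print(cup(ps,"blue",o[3]),o[3])
cv2.imwrite("pics/a1.png",cv2.resize(ps[0]["image"][100:260,110:430],None,fx=2.4,fy=2.4))
E
```

```text
at t5.3 [0.5652 0.0958 0.1122] open 0.0851 ff 0.0 F [-0.5  0.3 -0.1]
grip t5.8 [0.5649 0.0959 0.1122] open 0.0444 ff 30.4 F [-0.4  0.1  5.8]
up t6.6 [0.5641 0.0958 0.214 ] open 0.0444 ff 30.7 F [-0.7 -0.6 -0.7]
down f0 -0.6 k2 t10.2 [ 0.5528 -0.3222  0.0692] open 0.0447 ff 31.2 F [-0.6  1.2  6. ]
done t12.0 [ 0.5524 -0.3218  0.214 ] open 0.0848 ff 0.0 F [ 0.1 -0.  -0.5]
True
blue iou 0.86
blue iou 0.81
(array([ 0.55458383, -0.32282701,  0.04692937]), array([-0.1 , -0.01, -0.1 ,  0.03])) [0.5528052929110369, -0.3221576398764275, 0.04705690745781642]
```

View pics/a1.png

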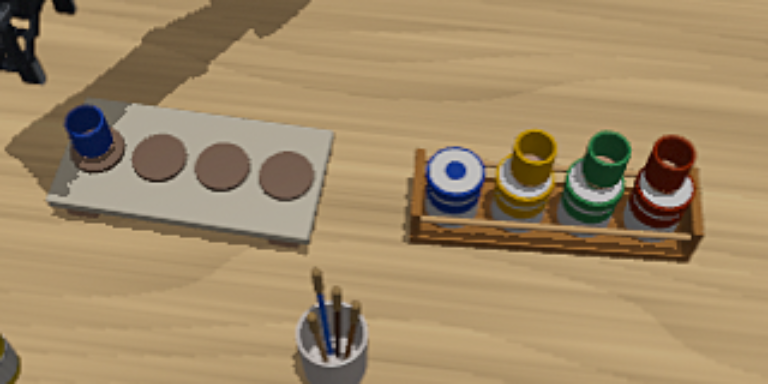

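The crop shows the blue cup upright and central on the far-right cookie, at about (90,130) in the crop. Its jar's blue dot is now bare, and the other three cups are undisturbed. The cup measures within 2 mm of the cookie's centre, so I continue with the rest.

Run:
```python
from h import *
for c,s in (("ochre",2),("green",1),("rust",0)):
    if not pick_place(c,s): print("FAILED",c); break
o=json.load(open("cookies.json"))
robot.move_l([.5,.1,.3],.2)
ps=[robot.camera(n) for n in ("scene","top")]
for c,s in zip(COL,range(4)): r,e=cup(ps,c,o[s]); print(c,e,r,None if r is None else r-o[s])
cv2.imwrite("pics/a2.png",cv2.resize(ps[0]["image"][100:260,110:430],None,fx=2.4,fy=2.4)); log("end")
```

```text
at t15.3 [0.5586 0.1701 0.1122] open 0.0850 ff 0.0 F [-0.2 -0.3  0.3]
grip t15.7 [0.5583 0.1702 0.1122] open 0.0445 ff 30.4 F [-1.7  0.1  5.3]
up t16.6 [0.5575 0.17   0.214 ] open 0.0445 ff 30.7 F [-0.7 -0.8 -0.9]
down f0 -1.1 k2 t20.2 [ 0.5557 -0.2471  0.0692] open 0.0440 ff 31.2 F [-1.6  1.9  5.5]
done t22.0 [ 0.5552 -0.2467  0.2141] open 0.0851 ff 0.0 F [ 0.3 -0.1 -0.2]
at t25.0 [0.55   0.2452 0.1122] open 0.0852 ff 0.0 F [0.3 0.2 0.1]
grip t25.5 [0.5496 0.2453 0.1122] open 0.0446 ff 30.5 F [-1.5 -1.   6.1]
up t26.3 [0.5488 0.2451 0.214 ] open 0.0444 ff 30.8 F [ 0.3  0.  -1. ]
down f0 -1.0 k2 t30.0 [ 0.5587 -0.1722  0.0692] open 0.0449 ff 31.3 F [-2.3  2.   6. ]
done t31.8 [ 0.5581 -0.1719  0.2141] open 0.0846 ff 0.0 F [ 0.3  0.4 -0.4]
at t34.8 [0.5469 0.3131 0.1123] open 0.0850 ff 0.0 F [ 0.2 -0.8 -0.6]
grip t35.2 [0.5466 0.3132 0.1121] open 0.0435 ff 31.5 F [-0.9 -0.2  3.8]
up t36.1 [0.5457 0.3128 0.2139] open 0.0435 ff 31.0 F [ 0.3  0.2 -0.9]
down f0 -0.3 k2 t39.7 [ 0.5616 -0.0975  0.0691] open 0.0436 ff 31.6 F [-1.3 -0.2  4.9]
done t41.5 [ 0.561  -0.0973  0.2141] open 0.0851 ff 0.0 F [ 0.9 -0.4  0.5]
rust iou 0.88
rust iou 0.87
rust [-0.26 -0.   -0.25  0.05] [ 0.56261651 -0.09762561  0.04730294] [ 0.001101   -0.00013723  0.00023316]
green iou 0.87
green iou 0.84
green [-0.2  -0.01 -0.2   0.04] [ 0.56085242 -0.17040081  0.0490194 ] [0.00223494 0.00182106 0.00227953]
ochre iou 0.95
ochre iou 0.78
ochre [-0.16 -0.01 -0.16  0.04] [ 0.55932054 -0.2444853   0.05359902] [0.00368139 0.00257847 0.00636425]
blue iou 0.85
blue iou 0.8
blue [-0.08 -0.01 -0.08  0.02] [ 0.5537087  -0.32307514  0.04639824] [ 0.00090341 -0.0009175  -0.00065866]
end t43.3 [0.5    0.0999 0.3   ] open 0.0850 ff 0.0 F [ 0.1 -0.2  0.4]
```

View pics/a2.png

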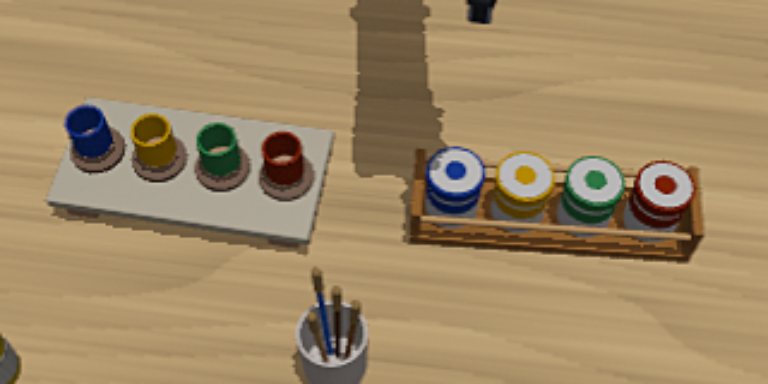

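The crop shows all four cups upright and central on their cookies, at about (90,130), (154,140), (218,150) and (283,158). They are in the same order as the jars, and the brush pot hasn't moved. Ochre's 6 mm height offset comes from its noisier top-view mask; contact force stopped it at the same height as the others.

```bash
python3 -c "
from station import robot
print(robot.sign_off())"
```

```text
the job is handed in; nothing more can be done
None
```

I handed the job in at about 43 s: all four cups stand upright on their cookies in jar order (rust, green, ochre, blue from the left), each measured within about 5 mm of centre, and the brush pot looks unmoved; sign-off returned no verdict.

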